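Set the telescopic length stop for the next cut

ROBOT

A 6-joint arm with a two-finger parallel gripper is mounted at the origin on the work surface. World frame = base frame: x ahead of the robot, y to its left, z up, the work surface at z = 0. Lengths are in m, angles in rad, forces in N, time in s.
With the tool pointing down it reaches from about 0.375 to 0.975 m from the base axis. Payload 3.8 kg.
Tool frame: the origin (TCP) lies midway between the tips of the shut fingers; the grasp point (between the pads) lies 19 mm behind it; z points along the fingers, y is the line along which they close (so a half turn about z gives the same grasp; the last joint's range is limited). The gripper opens to 85 mm and grips with 20 to 120 N. Pads are 22 mm wide; open, the fingers measure 114 mm over their backs; the gripper's body (76 mm by 85 mm) begins 54 mm behind the grasp point. The pads swing forward as they close: fully open they stand 13 mm farther back than shut.
Start: joints at [-1.176, 0.264, 1.604, -0, 1.274, -0.037], TCP at [0.282, -0.613, 0.231] pointing down, gripper open.
Joint ranges: [-2.63, 2.63], [-0.94, 2.18], [0.31, 2.57], [-1.31, 4.45], [0, 2.66], [-2.55, 2.55]. Speed limits (rad/s): [2.57, 2.57, 3.14, 3.14, 3.14, 3.14].

INTERFACE

Orientations are given as a rotation vector (axis times angle).
In Python, from workcell import read_state, vision, ticket gives the robot as it stands. The module is installed in compiled form; this text tells all that it offers.
- The arm moves only by the tool jog_arm, never from a script. Its arguments are lists of equal length, an entry for each row: "turn": the turn, a rotation vector about the tool's x, y, z in rad, a list of three; "delta_pos": the shift along the tool's x, y, z in m, a list of three; "gripper": the finger opening in m, from 0 to 0.0854. In form: {"turn": [[rx, ry, rz], ...], "delta_pos": [[dx, dy, dz], ...], "gripper": [gripper, ...]}. A call has 1 to 20 rows; each row shifts and turns the commanded pose from where the row before left it, along the tool's axes as they then stand; what a row does not reach is not made up. A row lasts 1/12 s, in which the tool goes at most 41.7 mm and 7.16 degrees, less where a joint would pass 70% of its speed; a pose out of reach is approached as far as the arm can. A call with a gripper value outside its range is refused whole. The fingers move at their own pace and stop on an object; "grip_force" is the grip in N (left out, the last holds). Time passes only in rows, so rows that do not move let the fingers close. It gives the time, the measured TCP pose, the force, the opening and the grip force at its end, in the units of the state.
- read_state(): the state, without advancing time (a new reading comes with each control period).
- vision.read_camera(name): name is "side" or "top"; returns the picture (400x640x3 uint8, red, green, blue); there is no depth.
- vision.calibration(name): a dict with "vfov" (degrees; the focal length in pixels is half the picture's height over the tangent of half this angle, whatever the lens; pixels are square), "cx", "cy" (the principal point, pixels), "R" (3x3) and "t" (3): a world point X has camera coordinates R X + t. Camera axes: x right, y down, z forward; pixel columns grow to the right and rows downward; lengths in m; the calibration is good to about 2 mm. A picture is of the moment at which its call begins. calibration takes no time and is no camera call.
- ticket.finish_job(): hands the job in; it is judged then, once.
The state is a dict: "time": time; "q": joint angles; "joint_vel": joint speeds; "joint_torque": joint torques, N m; "tool_pos": TCP position; "tcp_rot": TCP orientation; "wrist_force": force on the tool from outside, world axes, zero at the start; "torque": the same for the moment, N m; "width": opening from 0.0 (shut) to 1.0 (fully open); "grip_force": force on a finger pad.
Only numpy, scipy, OpenCV 4.12 (cv2) and the standard library are available. Lean on these libraries where they do the work, as an engineer would, in place of code of your own. Each camera call takes 0.05 s, during which the arm holds its last target. There are 200 camera calls.

TASK

Set up the next cut on the jig: first clear the dark offcut off the jig board into the red scrap tray. Then pinch both orange buttons in and slide the telescopic stop until the buttons pop out again in the holes at the yellow clip, and last lay the pale batten flat on the board's grey strip, lengthwise along it, with its end against the red stop plate (on the button side of the plate). Let go of everything and leave the other things on the bench where they are.

Things in the scene. Friction and masses are not known exactly. Their poses are not given: they have to be found in the camera images.
- jig: Fixed jig: plywood board (x from -160 to 50 mm, y from -175 to 175, top at z = 15) carrying a blue tube and a grey strip. Origin on the bench plane under the tube's axis; own y runs along tube and strip, x across (the strip is on the -x side, towards the robot).
- tube_mid (a point): Point on the blue tube's axis at its middle hole, fixed, axes as the jig's: jig x 0, y -80, z 55 mm. The tube is 32 mm wide, 36 tall (top at z = 73), y from -165 to 10 of the jig, with side slots and five round holes 30 mm apart at y = -140, -110, -80, -50, -20. The aluminium inner tube slides out of its +y end and carries the red stop plate.
- strip_mid (a point): Middle of the flush grey strip on the board (jig x -110, y 0, z 15 mm), axes as the jig's; the strip is 44 mm wide and runs along y over the whole board. Two small wooden cheeks (18 x 22 mm, tops at z = 37) flank it at jig y = -160, x = -146 and -74.
- clip_yellow: Yellow clip on top of the blue tube, exactly over the hole to be used (never the hole at y = -80). Origin on the tube top, axes parallel to the jig's; 36 mm across the tube, 12 mm along it, 12 mm tall. Three black clips of the same shape mark the other holes except that at y = -80; all clips are fixed.
- stop (a joint): Slide of the inner tube along the jig's +y, in m; it starts at 0, locked in the middle hole (y = -80); holes at -0.06, -0.03, 0, 0.03, 0.06. Friction about 1 N. Locked while the buttons are out.
- buttons_mid (a point): Point on the tube axis midway between the two orange buttons, 55 mm above the bench; moves with the stop. Axes as the jig's. The button caps (18 mm along the tube, 22 mm tall) stand out on either side of the tube, 58 mm over both when out, 40 mm when fully pressed.
- button_near (a joint): Sprung button on the robot's side of the tube, 0 = out, 0.009 m = fully pressed (about 5 N at first, 10 N fully). Both buttons must be pressed by more than 5 mm to free the stop. Between holes they stay trapped about 5 mm in when let go, and within about 3 mm of a hole they pop out; the stop then still has about 2.5 mm of play either way.
- button_far (a joint): The same button on the far side of the tube.
- stop_face (a point): On the working face (the -y side) of the red stop plate, above the centre line of the grey strip, 32 mm above the bench; moves with the stop. Axes as the jig's. The plate is 12 mm thick, spans x from -147 to 18 of the jig, z from 17 to 73. It lies 170 mm in +y from the buttons.
- batten_mid (a point): Centre of the loose pale wooden batten, 140 x 36 x 30 mm (its own x, y, z), about 0.11 kg, lying flat on the bench to one side of the jig, with a bottle off one end and a tape measure off the other.
- batten: The same batten, at the centre of its underside; x along its length.
- offcut_mid (a point): Centre of the loose dark wooden offcut, 36 x 50 x 30 mm (its own x, y, z), about 0.05 kg, lying on the jig's grey strip.
- offcut: The same offcut, at the centre of its underside.
- tray: Fixed open red scrap tray, 150 x 120 mm (own x, y) and 45 mm tall, walls 4 mm; origin at the centre of its underside. It is on the opposite side of the jig from the batten.
- glue: White glue bottle, 54 mm across, 140 mm tall, standing about 130 mm from the batten's middle, off its end. Bystander: origin at its underside; leave it alone.
- tape: Grey round tape measure, about 62 mm across, 30 mm tall, off the batten's other end, about 130 mm from its middle. Bystander: origin at its underside; leave it alone.
- jar: Amber jar, 62 mm across, 75 mm tall, beside the tray. Bystander: origin at its underside; leave it alone.
- wax: Green tin with a pale lid, 52 mm across, 70 mm tall, standing on the bench close behind the tube, its centre about 100 mm in +x from the tube axis. Bystander: origin at its underside; leave it alone.
- sander: Cork sanding block, 60 x 90 x 26 mm, beside the tray. Bystander: origin at its underside; leave it alone.
- mallet: Hammer lying beyond the jig. Bystander: origin at its underside; leave it alone.
- driver: Screwdriver lying beyond the jig. Bystander: origin at its underside; leave it alone.

How it is judged:
By the outcome, as a careful person would: the job done as asked, in the order asked, and still so for the second after the job is handed in, with the robot touching nothing.
It also fails if it takes over 59 s, if anything falls off the work surface, if the arm or the gripper's body presses on something with over 40 N, if the wrist force passes 120 N, or if a joint passes its speed limit or range.

## Working session

There is one attempt and no reset: what is moved stays moved. The work goes in short steps, Python scripts to look and compute and a tool call to move; the robot and the scene stay as the last step left them, time stands still between calls to the robot, and variables do not carry over. Pictures are saved under pics/ and viewed, at most 10 in all, crops included, and the job is handed in when it is done.

Besides the shell and the picture viewer there is one more tool, called after "Emit:" by a JSON object that holds its "method" and its "body", one argument or row to a line. jog_arm: Moves the arm, as the interface text tells. Its arguments: {"type":"object","properties":{"turn":{"type":"array","items":{"type":"array","items":{"type":"number"}}},"delta_pos":{"type":"array","items":{"type":"array","items":{"type":"number"}}},"gripper":{"type":"array","items":{"type":"number"}},"grip_force":{"type":"number"}},"required":["turn","delta_pos","gripper"]}

```bash
mkdir -p pics
cat > h.py <<'E'
import numpy as np, cv2
from workcell import read_state, vision, ticket
from scipy.spatial.transform import Rotation as Rn
def cal(n):
    c=vision.calibration(n); f=200/np.tan(np.radians(c['vfov'])/2)
    return f,c['cx'],c['cy'],np.array(c['R']),np.array(c['t'])
def ray(n,u,v,z):
    f,cx,cy,R,t=cal(n); d=R.T@np.array([(u-cx)/f,(v-cy)/f,1]); o=-R.T@t
    return o+d*(z-o[2])/d[2]
def proj(n,X):
    f,cx,cy,R,t=cal(n); p=R@np.array(X)+t; return p[:2]/p[2]*f+[cx,cy]
def snap(n,name,crop=None,k=1):
    im=vision.read_camera(n)[:,:,::-1]
    cv2.imwrite(f'pics/{name}_raw.png',im)
    if crop: x0,y0,x1,y1=crop; im=im[y0:y1,x0:x1]
    if k!=1: im=cv2.resize(im,None,fx=k,fy=k,interpolation=cv2.INTER_CUBIC)
    cv2.imwrite(f'pics/{name}.png',im)
E
python3 - <<'E'
from h import *
snap('top','t0',k=1.25); snap('side','s0',k=1.25)
for n in('top','side'):
    c=vision.calibration(n);print(c['vfov'],c['cx'],c['cy'],np.round(-np.array(c['R']).T@c['t'],3),np.round(c['R'],2).tolist())
s=read_state();print(s)
E
```

```text
54.12324028922374 315.31711045594665 199.87193092362122 [ 0.439 -0.01   1.263] [[0.02, -1.0, 0.01], [-0.99, -0.02, -0.1], [0.1, -0.01, -0.99]]
53.7904727496418 314.2766957690175 197.28478151430633 [0.112 0.819 0.931] [[-0.9, -0.44, -0.02], [-0.29, 0.62, -0.73], [0.33, -0.65, -0.68]]
{'time': 0.1, 'q': array([-1.17590464e+00,  2.64649942e-01,  1.60525714e+00, -2.36094273e-05,
        1.27369534e+00, -3.69214858e-02]), 'joint_vel': array([-0.00043279, -0.00144296, -0.00236303,  0.00010366, -0.00049319,
       -0.0004429 ]), 'joint_torque': array([ 5.05300686e-04, -5.16708469e+01, -3.68590450e+01, -5.16172372e-05,
        6.26099703e-03,  2.53847844e-05]), 'tool_pos': array([ 0.28222101, -0.61243463,  0.23009466]), 'tcp_rot': array([-3.06672275e+00, -6.72620789e-01,  5.96542306e-04]), 'wrist_force': array([-0.41790553, -0.13108938,  0.25500996]), 'torque': array([-0.03800796, -0.02061977, -0.01621781]), 'grip_force': 0.0, 'width': 1.0004907578995923}
```

View pics/t0.png

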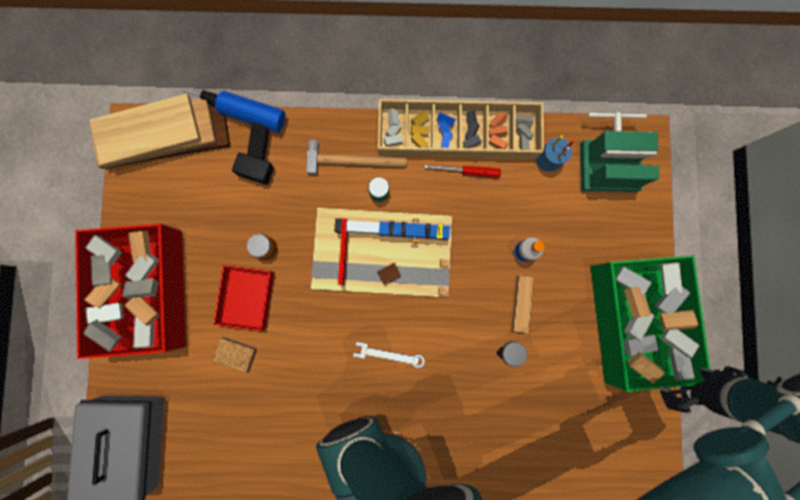

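View pics/s0.png

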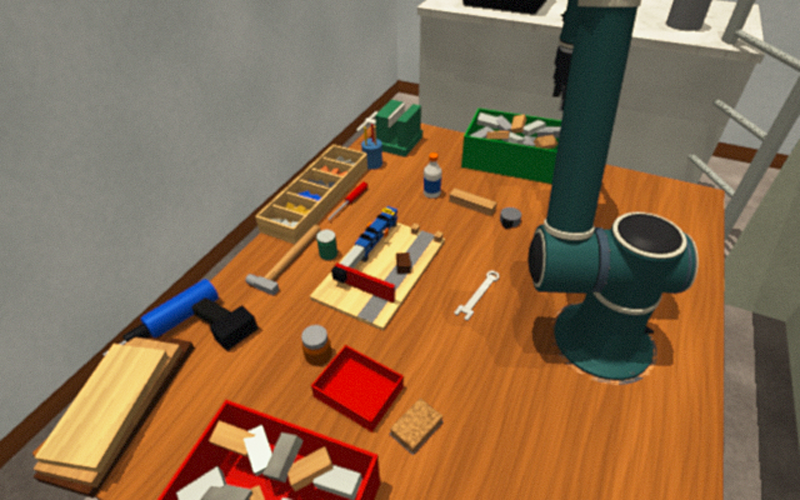

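The jig is at about (382,252) in the enlarged top view, with the tray left and the batten right at (523,304). The yellow clip is at the tube's right (-y) end. Next, enlarged crops.

Run:
```python
from h import *
im=cv2.imread('pics/t0_raw.png')
cv2.imwrite('pics/c1.png',cv2.resize(im[160:245,240:373],None,fx=6,fy=6,interpolation=cv2.INTER_CUBIC))
a=cv2.resize(im[185:300,395:445],None,fx=5,fy=5,interpolation=cv2.INTER_CUBIC)
b=cv2.resize(im[185:300,165:255],None,fx=5,fy=5,interpolation=cv2.INTER_CUBIC)
cv2.imwrite('pics/c2.png',np.hstack([b,a]))
```

```text
(no output)
```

View pics/c1.png

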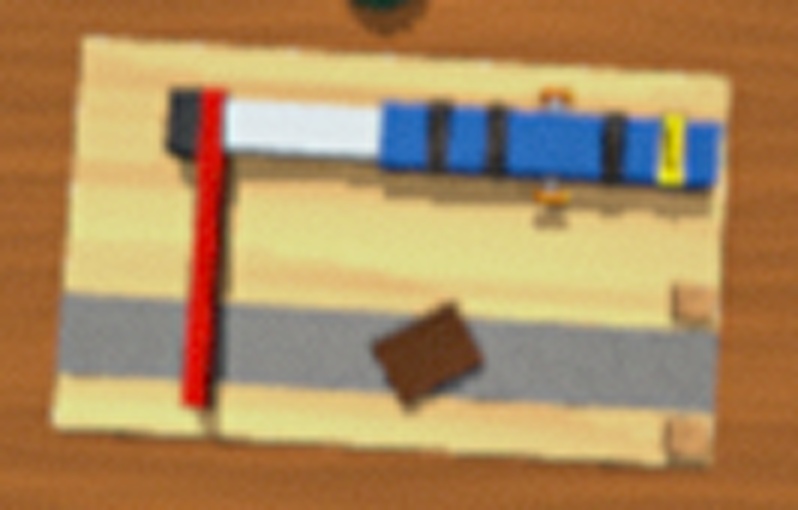

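View pics/c2.png

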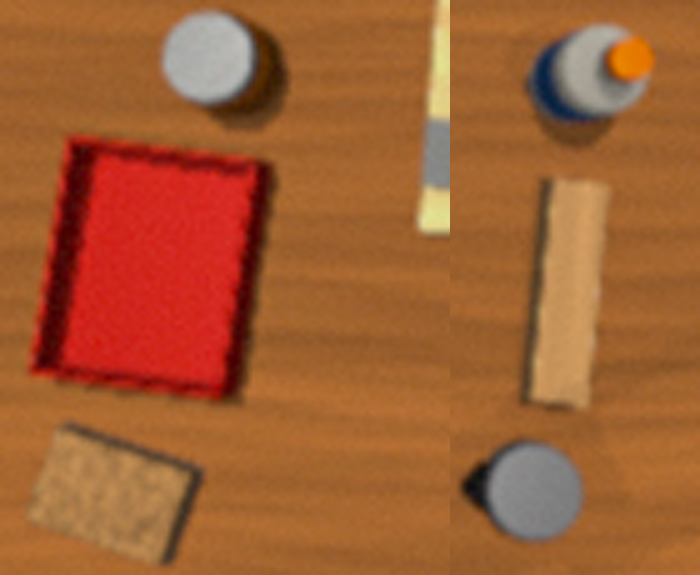

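Target is y=-140, so stop −0.06 (two holes towards −y). Corners read in the crops: board (83,38) (730,77) (712,466) (52,430), and offcut (456,303) (484,358) (409,408) (374,350). Batten and tray corners go in next.

```bash
cat >> h.py <<'E'
def P(ps,k,ox,oy,z): return np.array([ray('top',(u+.5)/k-.5+ox,(v+.5)/k-.5+oy,z) for u,v in ps])
E
python3 - <<'E'
from h import *
B=P([(83,38),(730,77),(712,466),(52,430)],6,240,160,.015)
J=np.array([[.05,.175],[.05,-.175],[-.16,-.175],[-.16,.175]])
m=B[:,:2].mean(0);jm=J.mean(0);M=(J-jm).T@(B[:,:2]-m);th=np.arctan2(M[0,1]-M[1,0],M[0,0]+M[1,1])
R=np.array([[np.cos(th),-np.sin(th)],[np.sin(th),np.cos(th)]]);o=m-R@jm
print('jig',o,np.degrees(th),'res mm',((J@R.T+o-B[:,:2])*1e3).round(1).tolist())
np.savez('jig.npz',o=o,R=R,th=th)
def rect(name,C):
    C=C[:,:2];e=np.roll(C,-1,0)-C
    print(name,C.mean(0).round(4),'sides',np.linalg.norm(e,axis=1).round(4),'ang',np.degrees(np.arctan2(e[:,1],e[:,0])).round(1))
    return C.mean(0)
c=rect('offcut',P([(456,303),(484,358),(409,408),(374,350)],6,240,160,.045)); print('offcut in jig',R.T@(c-o))
rect('batten',P([(555-450,181),(608-450,185),(588-450,408),(532-450,402)],5,395,185,.03))
rect('tray',P([(68,138),(268,163),(228,398),(33,372)],5,165,185,.045))
for n,ps,z in(('buttons',[(554,97),(551,193)],.055),('yclip',[(673,150)],.085),('plate face',[(221,95),(209,405)],.073),('tubeends',[(381,136),(717,153)],.073)):
    print(n,[(R.T@(q[:2]-o)).round(4).tolist() for q in P(ps,6,240,160,z)])
bt=P([(210,58)],5,165,185,.075);print('jar',bt); print('glue',P([(630-450,58)],5,395,185,.14),'tape',P([(535-450,490)],5,395,185,.03))
def w(x,y):return (R@[x,y]+o).round(4).tolist()
print('buttons w',w(0,-.08),'strip',w(-.11,0),'wax',P([(378,188)],1.25,0,0,.07))
# side-camera check: overlay
im=cv2.imread('pics/s0_raw.png')
for x,y,z,col in[(.05,.175,.015,(0,255,0)),(.05,-.175,.015,(0,255,0)),(-.16,-.175,.015,(0,255,0)),(-.16,.175,.015,(0,255,0)),(0,.01,.073,(255,0,255)),(0,-.165,.073,(255,0,255)),(-.029,-.08,.055,(255,255,255)),(-.147,.09,.073,(255,255,0))]:
    u=proj('side',[*w(x,y),z]);cv2.circle(im,tuple(int(v*16) for v in u),16,col,-1,shift=4)
cv2.imwrite('pics/sc.png',cv2.resize(im[150:310,230:420],None,fx=4,fy=3.7,interpolation=cv2.INTER_CUBIC))
E
```

```text
jig [0.61661434 0.01297678] -2.1630236658410023 res mm [[-0.3, 0.7], [0.4, -0.3], [-0.7, -0.2], [0.5, -0.2]]
offcut [ 0.5051 -0.0056] sides [0.0321 0.0467 0.0351 0.0491] ang [-151.9  124.8   32.4  -59. ]
offcut in jig [-0.11072716 -0.02277264]
batten [ 0.4356 -0.3441] sides [0.0336 0.1401 0.0351 0.1391] ang [-93.2 174.4  85.1  -6.3]
tray [0.4381 0.3544] sides [0.1255 0.1459 0.1211 0.145 ] ang [-96.  172.9  83.6  -5.3]
buttons [[0.0264, -0.079], [-0.0239, -0.0801]]
yclip [[-0.0022, -0.1394]]
plate face [[0.0144, 0.0922], [-0.1441, 0.0875]]
tubeends [[-0.002, 0.0091], [-0.0006, -0.1631]]
jar [[0.56559028 0.31502373 0.075     ]]
glue [[ 0.57211131 -0.3495272   0.14      ]] tape [[ 0.31372711 -0.32091847  0.03      ]]
buttons w [0.6136, -0.067] strip [0.5067, 0.0171] wax [[0.71551054 0.02692935 0.07      ]]
```

View pics/sc.png

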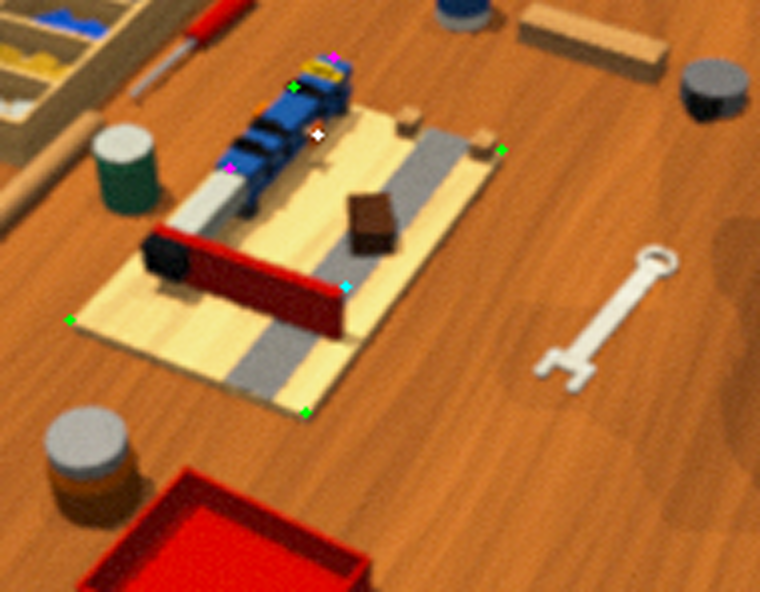

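The side view agrees with the fit: board corners, tube and near button fall where projected, and there are no obstacles by the offcut. First I turn the tool to the offcut's yaw (closing axis 31.5°) and head over.

Emit:
{"method": "jog_arm", "body": {
  "turn": [
    [0,0,-0.12],
    [0,0,-0.12],
    [0,0,-0.12],
    [0,0,-0.12],
    [0,0,-0.12],
    [0,0,-0.12],
    [0,0,-0.12],
    [0,0,-0.12],
    [0,0,-0.12],
    [0,0,-0.12],
    [0,0,-0.12],
    [0,0,-0.12],
    [0,0,-0.12],
    [0,0,-0.12],
    [0,0,0],
    [0,0,0],
    [0,0,0],
    [0,0,0],
    [0,0,0],
    [0,0,0]
  ],
  "delta_pos": [
    [0,0,0],
    [0,0,0],
    [0,0,0],
    [0,0,0],
    [0,0,0],
    [0,0,0],
    [0,0,0],
    [0,0,0],
    [0,0,0],
    [0,0,0],
    [0,0,0],
    [0,0,0],
    [0,0,0],
    [0,0,0],
    [0.02,0.025,0],
    [0.02,0.025,0],
    [0.02,0.025,0],
    [0.02,0.025,0],
    [0.02,0.025,0],
    [0.02,0.025,0]
  ],
  "gripper": [0.085,0.085,0.085,0.085,0.085,0.085,0.085,0.085,0.085,0.085,0.085,0.085,0.085,0.085,0.085,0.085,0.085,0.085,0.085,0.085],
  "grip_force": 40
}}

```text
time: 1.77
tool_pos: [0.3493, -0.4312, 0.2306]
tcp_rot: [-1.547, -2.733, -0.001]
wrist_force: [-0.2, -0.1, -0.9]
width: 0.994
grip_force: 0.0
```

```bash
cat >> h.py <<'E'
def to(x,y,z,clos=None,s=None):
    "remaining shift in current tool axes, after turning about tool z so that the closing axis is at clos deg"
    s=s or read_state(); R=Rn.from_rotvec(s['tcp_rot']); M=R.as_matrix()
    a=np.degrees(np.arctan2(M[1,1],M[0,1])); r=0
    tilt=np.degrees(np.arccos(-M[2,2]))
    if clos is not None:
        r=-((clos-a+90)%180-90)   # tool z down
        M=M@Rn.from_euler('z',r,degrees=True).as_matrix()
    d=M.T@(np.array([x,y,z])-s['tool_pos'])
    print('t',round(s['time'],2),'pos',s['tool_pos'].round(4),'clos',round(a,1),'tilt',round(tilt,2),'q1,q6',s['q'][[0,5]].round(2),'F',s['wrist_force'].round(1),'w',round(s['width']*85.4,1),'g',s['grip_force'])
    print('turn z rad',round(np.radians(r),4),'shift',d.round(4))
E
python3 -c "
from h import *
to(.5051,-.0056,.017,31.5)"
```

```text
t 1.77 pos [ 0.3493 -0.4312  0.2306] clos 31.0 tilt 0.06 q1,q6 [-0.93 -1.48] F [-0.2 -0.1 -0.9] w 84.9 g 0.0
turn z rad -0.0091 shift [0.2812 0.3552 0.2139]
```

Emit:
{"method": "jog_arm", "body": {
  "turn": [
    [0,0,-0.01],
    [0,0,0],
    [0,0,0],
    [0,0,0],
    [0,0,0],
    [0,0,0],
    [0,0,0],
    [0,0,0],
    [0,0,0],
    [0,0,0],
    [0,0,0],
    [0,0,0],
    [0,0,0],
    [0,0,0],
    [0,0,0],
    [0,0,0],
    [0,0,0]
  ],
  "delta_pos": [
    [0.02,0.025,0],
    [0.02,0.025,0],
    [0.02,0.025,0],
    [0.02,0.025,0],
    [0.02,0.025,0],
    [0.02,0.025,0],
    [0.02,0.025,0],
    [0.02,0.025,0],
    [0.02,0.025,0],
    [0.02,0.025,0],
    [0.02,0.025,0.01],
    [0.02,0.025,0.02],
    [0.02,0.025,0.02],
    [0.02,0.025,0.02],
    [0,0,0.03],
    [0,0,0],
    [0,0,0]
  ],
  "gripper": [0.085,0.085,0.085,0.085,0.085,0.085,0.085,0.085,0.085,0.085,0.085,0.085,0.085,0.085,0.085,0.085,0.085]
}}

```text
time: 3.18
tool_pos: [0.4989, -0.0108, 0.1293]
tcp_rot: [-1.529, -2.738, 0.004]
wrist_force: [-0.1, -0.2, 0.7]
width: 0.994
grip_force: 0.0
```

```bash
python3 -c "
from h import *
to(.5051,-.0056,.017,31.5)"
```

```text
t 3.18 pos [ 0.4989 -0.0108  0.1293] clos 31.6 tilt 0.34 q1,q6 [-0.07 -0.62] F [-0.1 -0.2  0.7] w 84.9 g 0.0
turn z rad 0.0024 shift [0.0009 0.0086 0.1122]
```

Emit:
{"method": "jog_arm", "body": {
  "turn": [
    [0,0,0],
    [0,0,0],
    [0,0,0],
    [0,0,0],
    [0,0,0],
    [0,0,0],
    [0,0,0],
    [0,0,0],
    [0,0,0],
    [0,0,0],
    [0,0,0],
    [0,0,0],
    [0,0,0],
    [0,0,0]
  ],
  "delta_pos": [
    [0.001,0.009,0.03],
    [0,0,0.03],
    [0,0,0.025],
    [0,0,0.015],
    [0,0,0.01],
    [0,0,0],
    [0,0,0],
    [0,0,0],
    [0,0,0],
    [0,0,0],
    [0,0,0],
    [0,0,0],
    [0,0,0],
    [0,0,0]
  ],
  "gripper": [0.085,0.085,0.085,0.085,0.085,0.085,0.02,0.02,0.02,0.02,0.02,0.02,0.02,0.02]
}}

```text
time: 4.35
tool_pos: [0.5098, -0.0058, 0.0229]
tcp_rot: [1.532, 2.74, 0.002]
wrist_force: [-0.7, -0.1, 7.2]
width: 0.413
grip_force: 41.8
```

```bash
python3 -c "
from h import *
to(.438,.354,.15,None)"
```

```text
t 4.35 pos [ 0.5098 -0.0058  0.0229] clos 31.6 tilt 0.16 q1,q6 [-0.06 -0.61] F [-0.7 -0.1  7.2] w 35.3 g 41.82206869125366
turn z rad 0.0 shift [ 0.3439  0.1276 -0.1274]
```

Emit:
{"method": "jog_arm", "body": {
  "turn": [
    [0,0,0],
    [0,0,0],
    [0,0,0],
    [0,0,0],
    [0,0,0],
    [0,0,0],
    [0,0,0],
    [0,0,0],
    [0,0,0],
    [0,0,0],
    [0,0,0],
    [0,0,0],
    [0,0,0],
    [0,0,0],
    [0,0,0],
    [0,0,0],
    [0,0,0],
    [0,0,0],
    [0,0,0]
  ],
  "delta_pos": [
    [0,0,-0.01],
    [0,0,-0.03],
    [0,0,-0.035],
    [0,0,-0.035],
    [0.015,0.005,-0.02],
    [0.028,0.01,0],
    [0.028,0.01,0],
    [0.028,0.01,0],
    [0.028,0.01,0],
    [0.028,0.01,0],
    [0.028,0.01,0],
    [0.028,0.01,0],
    [0.028,0.01,0],
    [0.028,0.01,0],
    [0.028,0.01,0],
    [0.028,0.01,0],
    [0.021,0.01,0],
    [0,0,0],
    [0,0,0]
  ],
  "gripper": [0.02,0.02,0.02,0.02,0.02,0.02,0.02,0.02,0.02,0.02,0.02,0.02,0.02,0.02,0.02,0.02,0.02,0.02,0.02]
}}

```text
time: 5.93
tool_pos: [0.4341, 0.3538, 0.1515]
tcp_rot: [-1.53, -2.744, 0.001]
wrist_force: [0.5, -0.7, -0.9]
width: 0.412
grip_force: 41.0
```

```bash
python3 -c "
from h import *
to(.438,.354,.018,None)"
```

```text
t 5.93 pos [0.4341 0.3538 0.1515] clos 31.7 tilt 0.03 q1,q6 [0.64 0.09] F [ 0.5 -0.7 -0.9] w 35.2 g 40.963733196258545
turn z rad 0.0 shift [-0.0018  0.0035  0.1335]
```

Emit:
{"method": "jog_arm", "body": {
  "turn": [
    [0,0,0],
    [0,0,0],
    [0,0,0],
    [0,0,0],
    [0,0,0],
    [0,0,0],
    [0,0,0],
    [0,0,0],
    [0,0,0],
    [0,0,0],
    [0,0,0],
    [0,0,0],
    [0,0,0],
    [0,0,0]
  ],
  "delta_pos": [
    [-0.002,0.003,0.035],
    [0,0,0.035],
    [0,0,0.03],
    [0,0,0.02],
    [0,0,0.01],
    [0,0,0],
    [0,0,0],
    [0,0,0],
    [0,0,0],
    [0,0,0],
    [0,0,-0.02],
    [0,0,-0.04],
    [0,0,-0.04],
    [0,0,-0.04]
  ],
  "gripper": [0.02,0.02,0.02,0.02,0.02,0.02,0.06,0.06,0.06,0.06,0.06,0.06,0.06,0.06]
}}

```text
time: 7.1
tool_pos: [0.4381, 0.3526, 0.1635]
tcp_rot: [1.533, 2.742, 0.001]
wrist_force: [0.9, 0.8, 1.0]
width: 0.703
grip_force: 0.0
```

```bash
python3 -c "
from h import *
to(.6136,-.067,.18,-2.2)"
```

```text
t 7.1 pos [0.4381 0.3526 0.1635] clos 31.6 tilt 0.02 q1,q6 [0.63 0.08] F [0.9 0.8 1. ] w 60.1 g 0.0
turn z rad 0.5896 shift [-0.4126  0.1915 -0.0165]
```

Emit:
{"method": "jog_arm", "body": {
  "turn": [
    [0,0,0.118],
    [0,0,0.118],
    [0,0,0.118],
    [0,0,0.118],
    [0,0,0.118],
    [0,0,0],
    [0,0,0],
    [0,0,0],
    [0,0,0],
    [0,0,0],
    [0,0,0],
    [0,0,0],
    [0,0,0],
    [0,0,0],
    [0,0,0],
    [0,0,0],
    [0,0,0],
    [0,0,0],
    [0,0,0],
    [0,0,0]
  ],
  "delta_pos": [
    [0,0,0],
    [0,0,0],
    [0,0,0],
    [0,0,0],
    [0,0,0],
    [-0.03,0.014,0],
    [-0.03,0.014,0],
    [-0.03,0.014,0],
    [-0.03,0.014,0],
    [-0.03,0.014,0],
    [-0.03,0.014,0],
    [-0.03,0.014,0],
    [-0.03,0.014,0],
    [-0.03,0.014,0],
    [-0.03,0.014,0],
    [-0.03,0.014,0],
    [-0.03,0.014,0],
    [-0.03,0.014,0],
    [-0.02,0.01,0],
    [0,0,0]
  ],
  "gripper": [0.085,0.085,0.085,0.085,0.085,0.085,0.085,0.085,0.085,0.085,0.085,0.085,0.085,0.085,0.085,0.085,0.085,0.085,0.085,0.085]
}}

```text
time: 8.77
tool_pos: [0.6164, -0.0687, 0.1628]
tcp_rot: [2.265, 2.171, 0.002]
wrist_force: [0.2, 0.0, 0.1]
width: 0.995
grip_force: 0.0
```

```bash
python3 -c "
from h import *
to(.6136,-.067,.031,-2.16)"
```

```text
t 8.77 pos [ 0.6164 -0.0687  0.1628] clos -2.4 tilt 0.24 q1,q6 [-0.15 -0.11] F [0.2 0.  0.1] w 85.0 g 0.0
turn z rad -0.0047 shift [ 0.0019 -0.0034  0.1318]
```

Emit:
{"method": "jog_arm", "body": {
  "turn": [
    [0,0,-0.004],
    [0,0,0],
    [0,0,0],
    [0,0,0],
    [0,0,0],
    [0,0,0],
    [0,0,0],
    [0,0,0]
  ],
  "delta_pos": [
    [0.002,-0.003,0.02],
    [0,0,0.025],
    [0,0,0.03],
    [0,0,0.025],
    [0,0,0.02],
    [0,0,0.01],
    [0,0,0],
    [0,0,0]
  ],
  "gripper": [0.085,0.085,0.085,0.085,0.085,0.085,0.085,0.085]
}}

```text
time: 9.43
tool_pos: [0.6115, -0.0619, 0.0318]
tcp_rot: [2.26, 2.183, 0.0]
wrist_force: [0.3, -0.3, 0.1]
width: 0.999
grip_force: 0.0
```

```bash
python3 -c "
from h import *
to(.6136,-.067,.031,-2.16)
snap('top','t1'); snap('side','s1')
a=cv2.imread('pics/t1_raw.png')[150:300,160:380];b=cv2.imread('pics/s1_raw.png')[150:340,200:400]
cv2.imwrite('pics/m1.png',np.hstack([cv2.resize(a,(440,570)) if 0 else cv2.resize(a,(460,314)),cv2.resize(b,(331,314))]))
"
```

```text
t 9.43 pos [ 0.6115 -0.0619  0.0318] clos -2.0 tilt 0.01 q1,q6 [-0.14 -0.11] F [ 0.3 -0.3  0.1] w 85.4 g 0.0
turn z rad 0.0031 shift [-0.005   0.0023  0.0008]
```

View pics/m1.png

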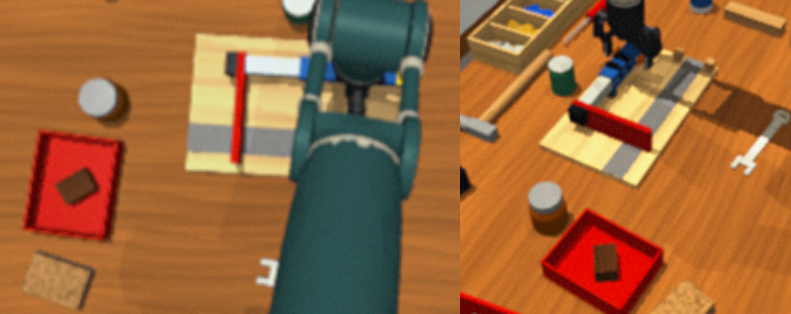

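Offcut lies in the tray at (76,186) of the montage. The fingers straddle the tube; I correct by 5 mm, then pinch.

Emit:
{"method": "jog_arm", "body": {
  "turn": [
    [0,0,0.003],
    [0,0,0],
    [0,0,0],
    [0,0,0],
    [0,0,0],
    [0,0,0],
    [0,0,0],
    [0,0,0],
    [0,0,0],
    [0,0,0],
    [0,0,0]
  ],
  "delta_pos": [
    [-0.005,0.002,0],
    [0,0,0],
    [0,0,0],
    [0,0,0],
    [0,0,0],
    [0,0,0],
    [0,0,0],
    [0,0,0],
    [0,0,0],
    [0,0,0],
    [0,0,0]
  ],
  "gripper": [0.085,0.085,0.085,0.036,0.036,0.036,0.036,0.036,0.036,0.036,0.036],
  "grip_force": 25
}}

```text
time: 10.45
tool_pos: [0.6133, -0.0675, 0.033]
tcp_rot: [2.263, 2.179, 0.0]
wrist_force: [-3.5, -0.7, 9.9]
width: 0.464
grip_force: 26.3
```

```bash
python3 -c "
from h import *
j=np.load('jig.npz');b=j['R']@[0,-.14]+j['o'];print(b)
to(.6136,-.067,.031,-2.16);to(b[0],b[1],.031,-2.16)
"
```

```text
[ 0.61133033 -0.12692346]
t 10.45 pos [ 0.6133 -0.0675  0.033 ] clos -2.2 tilt 0.01 q1,q6 [-0.15 -0.11] F [-3.5 -0.7  9.9] w 39.7 g 26.30647122859955
turn z rad -0.0003 shift [0.0005 0.0003 0.002 ]
t 10.45 pos [ 0.6133 -0.0675  0.033 ] clos -2.2 tilt 0.01 q1,q6 [-0.15 -0.11] F [-3.5 -0.7  9.9] w 39.7 g 26.30647122859955
turn z rad -0.0003 shift [-0.0595  0.0003  0.002 ]
```

Opening 39.7 mm, so both buttons are fully pressed. Now the slide.

Emit:
{"method": "jog_arm", "body": {
  "turn": [
    [0,0,0],
    [0,0,0],
    [0,0,0],
    [0,0,0],
    [0,0,0],
    [0,0,0],
    [0,0,0],
    [0,0,0],
    [0,0,0],
    [0,0,0],
    [0,0,0]
  ],
  "delta_pos": [
    [-0.005,0,0],
    [-0.01,0,0],
    [-0.01,0,0],
    [-0.01,0,0],
    [-0.01,0,0],
    [-0.01,0,0],
    [-0.005,0,0],
    [0,0,0],
    [0,0,0],
    [0,0,0],
    [0,0,0]
  ],
  "gripper": [0.036,0.036,0.036,0.036,0.036,0.036,0.036,0.036,0.036,0.036,0.036]
}}

```text
time: 11.37
tool_pos: [0.6108, -0.128, 0.0331]
tcp_rot: [2.263, 2.178, -0.001]
wrist_force: [-5.1, -1.7, 10.3]
width: 0.463
grip_force: 26.3
```

```bash
python3 -c "
from h import *
to(.6113,-.1269,.031,-2.16)
"
```

```text
t 11.37 pos [ 0.6108 -0.128   0.0331] clos -2.2 tilt 0.05 q1,q6 [-0.25 -0.21] F [-5.1 -1.7 10.3] w 39.6 g 26.338368952274323
turn z rad -0.0004 shift [0.0012 0.0005 0.0021]
```

Emit:
{"method": "jog_arm", "body": {
  "turn": [
    [0,0,0],
    [0,0,0],
    [0,0,0],
    [0,0,0],
    [0,0,0],
    [0,0,0],
    [0,0,0],
    [0,0,0],
    [0,0,0],
    [0,0,0],
    [0,0,0],
    [0,0,0],
    [0,0,0],
    [0,0,0],
    [0,0,0],
    [0,0,0],
    [0,0,0],
    [0,0,0]
  ],
  "delta_pos": [
    [0,0,0],
    [0,0,0],
    [0,0,0],
    [0,0,0],
    [0,0,0],
    [0,0,0],
    [0,0,-0.02],
    [0,0,-0.03],
    [0,0,-0.035],
    [0,0,-0.035],
    [0,0,-0.03],
    [-0.02,-0.018,0],
    [-0.025,-0.022,0],
    [-0.025,-0.022,0],
    [-0.025,-0.022,0],
    [-0.025,-0.022,0],
    [-0.025,-0.022,0],
    [-0.025,-0.022,0]
  ],
  "gripper": [0.085,0.085,0.085,0.085,0.085,0.085,0.085,0.085,0.085,0.085,0.085,0.085,0.085,0.085,0.085,0.085,0.085,0.085]
}}

```text
time: 12.87
tool_pos: [0.4534, -0.2924, 0.1816]
tcp_rot: [2.262, 2.179, 0.0]
wrist_force: [-0.2, -0.3, 0.7]
width: 0.997
grip_force: 0.0
```

Emit:
{"method": "jog_arm", "body": {
  "turn": [
    [0,0,0.117],
    [0,0,0.117],
    [0,0,0.117],
    [0,0,0.117],
    [0,0,0.117],
    [0,0,0.117],
    [0,0,0.117],
    [0,0,0.117],
    [0,0,0.117],
    [0,0,0.117],
    [0,0,0.117],
    [0,0,0.117],
    [0,0,0.117],
    [0,0,0.117],
    [0,0,0],
    [0,0,0]
  ],
  "delta_pos": [
    [0,0,0],
    [0,0,0],
    [0,0,0],
    [0,0,0],
    [0,0,0],
    [0,0,0],
    [0,0,0],
    [0,0,0],
    [0,0,0],
    [0,0,0],
    [0,0,0],
    [0,0,0],
    [0,0,0],
    [0,0,0],
    [0,0,0],
    [0,0,0]
  ],
  "gripper": [0.085,0.085,0.085,0.085,0.085,0.085,0.085,0.085,0.085,0.085,0.085,0.085,0.085,0.085,0.085,0.085]
}}

```text
time: 14.2
tool_pos: [0.4545, -0.2915, 0.1814]
tcp_rot: [3.137, -0.16, 0.0]
wrist_force: [0.5, 0.6, -0.4]
width: 0.999
grip_force: 0.0
```

```bash
python3 -c "
from h import *
to(.4356,-.3441,.004,-96)
snap('top','t2',(240,160,373,245),6)
"
```

```text
t 14.2 pos [ 0.4545 -0.2915  0.1814] clos -95.8 tilt 0.01 q1,q6 [-0.62  1.06] F [ 0.5  0.6 -0.4] w 85.3 g 0.0
turn z rad 0.0028 shift [-0.0133  0.0543  0.1774]
```

View pics/t2.png

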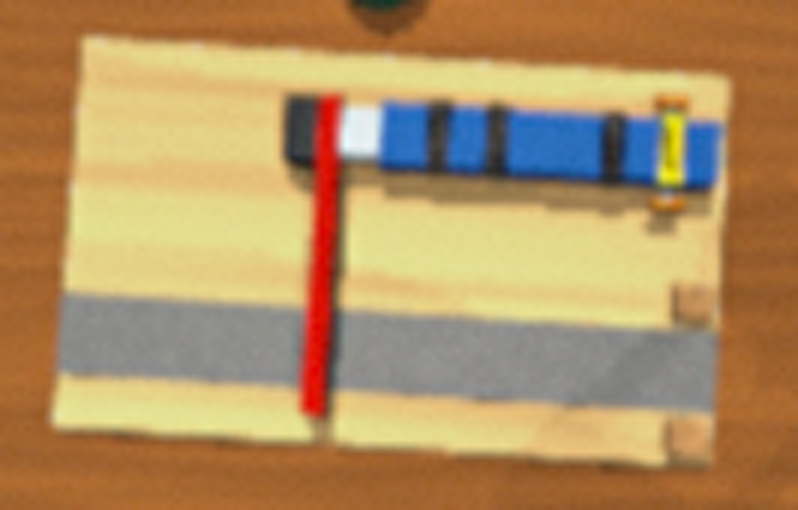

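Buttons stand out at the yellow clip (671,100) and (667,203), and the plate face edge runs (341,97)–(327,415). Now grasp the batten.

Emit:
{"method": "jog_arm", "body": {
  "turn": [
    [0,0,0],
    [0,0,0],
    [0,0,0],
    [0,0,0],
    [0,0,0],
    [0,0,0],
    [0,0,0],
    [0,0,0],
    [0,0,0],
    [0,0,0]
  ],
  "delta_pos": [
    [-0.007,0.027,0],
    [-0.006,0.027,0],
    [0,0,0.03],
    [0,0,0.035],
    [0,0,0.035],
    [0,0,0.03],
    [0,0,0.02],
    [0,0,0],
    [0,0,0],
    [0,0,0]
  ],
  "gripper": [0.085,0.085,0.085,0.085,0.085,0.085,0.085,0.085,0.085,0.085]
}}

```text
time: 15.08
tool_pos: [0.4369, -0.3447, 0.0327]
tcp_rot: [3.136, -0.163, 0.003]
wrist_force: [-0.3, -0.7, 0.0]
width: 0.994
grip_force: 0.0
```

```bash
python3 -c "
from h import *
to(.4356,-.3441,.006,-96)
j=np.load('jig.npz')
for q in P([(341,97),(327,415)],6,240,160,.073): print('face',j['R'].T@(q[:2]-j['o']))
for q in P([(671,100),(667,203)],6,240,160,.055): print('btn',j['R'].T@(q[:2]-j['o']))
"
```

```text
t 15.08 pos [ 0.4369 -0.3447  0.0327] clos -96.0 tilt 0.12 q1,q6 [-0.71  0.96] F [-0.3 -0.7  0. ] w 84.9 g 0.0
turn z rad 0.0006 shift [-0.0014 -0.0005  0.0267]
face [0.01698133 0.03075342]
face [-0.14571514  0.02765343]
btn [ 0.0284391  -0.13993431]
btn [-0.025633   -0.14046695]
```

Emit:
{"method": "jog_arm", "body": {
  "turn": [
    [0,0,0],
    [0,0,0],
    [0,0,0],
    [0,0,0],
    [0,0,0],
    [0,0,0],
    [0,0,0],
    [0,0,0],
    [0,0,0],
    [0,0,0],
    [0,0,0]
  ],
  "delta_pos": [
    [-0.001,0,0.015],
    [0,0,0.01],
    [0,0,0],
    [0,0,0],
    [0,0,0],
    [0,0,0],
    [0,0,0],
    [0,0,0],
    [0,0,0],
    [0,0,0],
    [0,0,0]
  ],
  "gripper": [0.085,0.085,0.085,0.02,0.02,0.02,0.02,0.02,0.02,0.02,0.02],
  "grip_force": 50
}}

```text
time: 16.0
tool_pos: [0.4356, -0.3444, 0.0073]
tcp_rot: [3.136, -0.165, 0.002]
wrist_force: [-0.2, -0.4, 5.9]
width: 0.412
grip_force: 52.5
```

```bash
python3 -c "
from h import *
j=np.load('jig.npz');b=j['R']@[-.11,-.06]+j['o'];print(b)
to(.4356,-.3441,.006,-96); to(b[0],b[1],.14,-2.16)
"
```

```text
[ 0.50442814 -0.04282874]
t 16.0 pos [ 0.4356 -0.3444  0.0073] clos -96.0 tilt 0.1 q1,q6 [-0.71  0.96] F [-0.2 -0.4  5.9] w 35.2 g 52.483139634132385
turn z rad -0.0005 shift [-0.0001 -0.0003  0.0013]
t 16.0 pos [ 0.4356 -0.3444  0.0073] clos -96.0 tilt 0.1 q1,q6 [-0.71  0.96] F [-0.2 -0.4  5.9] w 35.2 g 52.483139634132385
turn z rad 1.5033 shift [-0.3038 -0.0576 -0.133 ]
```

Emit:
{"method": "jog_arm", "body": {
  "turn": [
    [0,0,0],
    [0,0,0],
    [0,0,0],
    [0,0,0],
    [0,0,0],
    [0,0,-0.117],
    [0,0,-0.117],
    [0,0,-0.117],
    [0,0,-0.117],
    [0,0,-0.117],
    [0,0,-0.117],
    [0,0,-0.117],
    [0,0,-0.117],
    [0,0,-0.117],
    [0,0,-0.117],
    [0,0,-0.117],
    [0,0,-0.117],
    [0,0,-0.117],
    [0,0,-0.117],
    [0,0,0]
  ],
  "delta_pos": [
    [0,0,-0.01],
    [0,0,-0.03],
    [0,0,-0.035],
    [0,0,-0.035],
    [0,0,-0.03],
    [0,0,0],
    [0,0,0],
    [0,0,0],
    [0,0,0],
    [0,0,0],
    [0,0,0],
    [0,0,0],
    [0,0,0],
    [0,0,0],
    [0,0,0],
    [0,0,0],
    [0,0,0],
    [0,0,0],
    [0,0,0],
    [0,0,0]
  ],
  "gripper": [0.02,0.02,0.02,0.02,0.02,0.02,0.02,0.02,0.02,0.02,0.02,0.02,0.02,0.02,0.02,0.02,0.02,0.02,0.02,0.02]
}}

```text
time: 17.67
tool_pos: [0.4342, -0.3433, 0.146]
tcp_rot: [-2.259, -2.181, 0.0]
wrist_force: [-0.9, -0.4, -0.9]
width: 0.411
grip_force: 51.8
```

Emit:
{"method": "jog_arm", "body": {
  "turn": [
    [0,0,0],
    [0,0,0],
    [0,0,0],
    [0,0,0],
    [0,0,0],
    [0,0,0],
    [0,0,0],
    [0,0,0],
    [0,0,0],
    [0,0,0],
    [0,0,0],
    [0,0,0],
    [0,0,0]
  ],
  "delta_pos": [
    [0.02,0.004,0],
    [0.028,0.005,0],
    [0.028,0.005,0],
    [0.028,0.005,0],
    [0.028,0.005,0],
    [0.028,0.005,0],
    [0.028,0.005,0],
    [0.028,0.005,0],
    [0.028,0.005,0],
    [0.028,0.005,0],
    [0.02,0.004,0],
    [0.011,0.003,0],
    [0,0,0]
  ],
  "gripper": [0.02,0.02,0.02,0.02,0.02,0.02,0.02,0.02,0.02,0.02,0.02,0.02,0.02]
}}

```text
time: 18.75
tool_pos: [0.5025, -0.0413, 0.1463]
tcp_rot: [-2.262, -2.179, -0.0]
wrist_force: [0.6, 0.0, -1.1]
width: 0.411
grip_force: 51.8
```

```bash
python3 -c "
from h import *
to(.5044,-.0428,.03,-2.16)
"
```

```text
t 18.75 pos [ 0.5025 -0.0413  0.1463] clos -2.1 tilt 0.03 q1,q6 [-0.13 -0.09] F [ 0.6  0.  -1.1] w 35.1 g 51.78091585636139
turn z rad 0.0002 shift [-0.0015  0.0019  0.1163]
```

Emit:
{"method": "jog_arm", "body": {
  "turn": [
    [0,0,0],
    [0,0,0],
    [0,0,0],
    [0,0,0],
    [0,0,0],
    [0,0,0],
    [0,0,0]
  ],
  "delta_pos": [
    [-0.0015,0.002,0.025],
    [0,0,0.03],
    [0,0,0.03],
    [0,0,0.02],
    [0,0,0.01],
    [0,0,0],
    [0,0,0]
  ],
  "gripper": [0.02,0.02,0.02,0.02,0.02,0.02,0.02]
}}

```text
time: 19.33
tool_pos: [0.5042, -0.0454, 0.0313]
tcp_rot: [-2.264, -2.177, 0.001]
wrist_force: [0.5, 0.2, -1.5]
width: 0.408
grip_force: 51.8
```

```bash
python3 -c "
from h import *
j=np.load('jig.npz');b=j['R']@[-.11,-.045]+j['o']
to(b[0],b[1],.0225,-2.16)
"
```

```text
t 19.33 pos [ 0.5042 -0.0454  0.0313] clos -2.3 tilt 0.04 q1,q6 [-0.14 -0.1 ] F [ 0.5  0.2 -1.5] w 34.9 g 51.79483473300934
turn z rad -0.0017 shift [0.0176 0.0001 0.0088]
```

Emit:
{"method": "jog_arm", "body": {
  "turn": [
    [0,0,-0.002],
    [0,0,0],
    [0,0,0],
    [0,0,0],
    [0,0,0],
    [0,0,0]
  ],
  "delta_pos": [
    [0.005,0,0.004],
    [0.007,0,0.003],
    [0.005,0,0.001],
    [0.001,0,0],
    [0,0,0],
    [0,0,0]
  ],
  "gripper": [0.02,0.02,0.02,0.02,0.02,0.02]
}}

```text
time: 19.83
tool_pos: [0.5053, -0.0264, 0.0237]
tcp_rot: [2.26, 2.182, 0.001]
wrist_force: [-0.6, -0.6, -1.3]
width: 0.409
grip_force: 51.8
```

```bash
python3 -c "
from h import *
j=np.load('jig.npz');b=j['R']@[-.11,-.04]+j['o']
to(b[0],b[1],.0225,-2.16)
"
```

```text
t 19.83 pos [ 0.5053 -0.0264  0.0237] clos -2.0 tilt 0.05 q1,q6 [-0.1  -0.07] F [-0.6 -0.6 -1.3] w 34.9 g 51.7951762676239
turn z rad 0.0026 shift [ 0.0035 -0.0002  0.0012]
```

Creep towards the plate until the force shows contact.

Emit:
{"method": "jog_arm", "body": {
  "turn": [
    [0,0,0.002],
    [0,0,0],
    [0,0,0],
    [0,0,0],
    [0,0,0],
    [0,0,0]
  ],
  "delta_pos": [
    [0.001,0,0.001],
    [0.001,0,0],
    [0.001,0,0],
    [0.001,0,0],
    [0,0,0],
    [0,0,0]
  ],
  "gripper": [0.02,0.02,0.02,0.02,0.02,0.02]
}}

```text
time: 20.33
tool_pos: [0.5051, -0.0228, 0.0223]
tcp_rot: [2.263, 2.179, -0.0]
wrist_force: [-0.8, -1.3, -0.5]
width: 0.412
grip_force: 51.8
```

```bash
python3 -c "
from h import *
j=np.load('jig.npz');b=j['R']@[-.11,-.04]+j['o']
to(b[0],b[1],.0225,-2.16)
"
```

```text
t 20.33 pos [ 0.5051 -0.0228  0.0223] clos -2.2 tilt 0.0 q1,q6 [-0.09 -0.06] F [-0.8 -1.3 -0.5] w 35.2 g 51.82901680469513
turn z rad -0.0003 shift [-0.0001  0.0001 -0.0002]
```

Emit:
{"method": "jog_arm", "body": {
  "turn": [
    [0,0,0],
    [0,0,0],
    [0,0,0],
    [0,0,0],
    [0,0,0]
  ],
  "delta_pos": [
    [0.001,0,0],
    [0.001,0,0],
    [0,0,0],
    [0,0,0],
    [0,0,0]
  ],
  "gripper": [0.02,0.02,0.02,0.02,0.02]
}}

```text
time: 20.75
tool_pos: [0.5052, -0.0213, 0.0223]
tcp_rot: [2.262, 2.179, -0.001]
wrist_force: [-0.3, -5.2, -0.3]
width: 0.408
grip_force: 51.9
```

```bash
python3 -c "
from h import *
j=np.load('jig.npz');b=j['R']@[-.11,-.04]+j['o']
to(b[0],b[1],.0225,-2.16)
snap('top','t3'); snap('side','s3')
a=cv2.imread('pics/t3_raw.png')[160:245,240:373];b=cv2.imread('pics/s3_raw.png')[175:265,250:365]
cv2.imwrite('pics/m3.png',np.hstack([cv2.resize(a,(400,300)),cv2.resize(b,(383,300),interpolation=cv2.INTER_CUBIC)]))
"
```

```text
t 20.75 pos [ 0.5052 -0.0213  0.0223] clos -2.2 tilt 0.05 q1,q6 [-0.09 -0.05] F [-0.3 -5.2 -0.3] w 34.8 g 51.921340227127075
turn z rad -0.0 shift [-0.0016  0.     -0.0002]
```

View pics/m3.png

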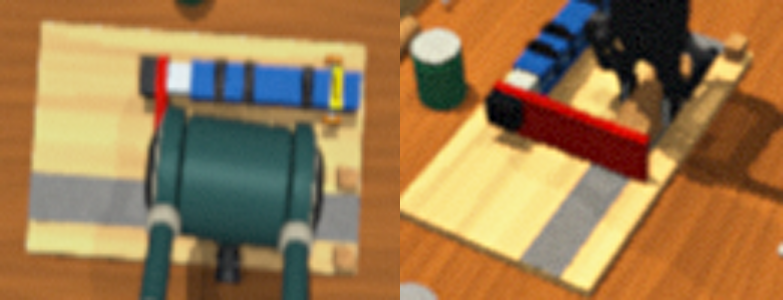

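Contact with the plate shows as 5 N along −y. The batten's end is at the plate and the buttons are still at the yellow clip (336,62)/(332,118). Lower the last bit onto the board and release.

Emit:
{"method": "jog_arm", "body": {
  "turn": [
    [0,0,0],
    [0,0,0],
    [0,0,0],
    [0,0,0]
  ],
  "delta_pos": [
    [0,0,0.001],
    [0,0,0.001],
    [0,0,0],
    [0,0,0]
  ],
  "gripper": [0.02,0.02,0.02,0.02]
}}

```text
time: 21.18
tool_pos: [0.5053, -0.0213, 0.0222]
tcp_rot: [2.263, 2.179, -0.002]
wrist_force: [-6.9, -5.1, 15.8]
width: 0.413
grip_force: 53.8
```

Emit:
{"method": "jog_arm", "body": {
  "turn": [
    [0,0,0],
    [0,0,0],
    [0,0,0],
    [0,0,0],
    [0,0,0],
    [0,0,0],
    [0,0,0],
    [0,0,0],
    [0,0,0],
    [0,0,0],
    [0,0,0],
    [0,0,0],
    [0,0,0],
    [0,0,0],
    [0,0,0],
    [0,0,0],
    [0,0,0],
    [0,0,0],
    [0,0,0],
    [0,0,0]
  ],
  "delta_pos": [
    [0,0,-0.0015],
    [0,0,0],
    [0,0,0],
    [0,0,0],
    [0,0,0],
    [0,0,0],
    [0,0,-0.01],
    [0,0,-0.02],
    [0,0,-0.035],
    [0,0,-0.035],
    [0,0,-0.035],
    [-0.015,0,-0.02],
    [-0.03,0,0],
    [-0.03,0,0],
    [-0.03,0,0],
    [-0.03,0,0],
    [-0.03,0,0],
    [-0.03,0,0],
    [-0.03,0,0],
    [0,0,0]
  ],
  "gripper": [0.02,0.02,0.06,0.06,0.06,0.06,0.06,0.06,0.06,0.06,0.06,0.06,0.06,0.06,0.06,0.06,0.06,0.06,0.06,0.06]
}}

```text
time: 22.85
tool_pos: [0.4967, -0.2502, 0.1779]
tcp_rot: [2.265, 2.173, -0.002]
wrist_force: [0.5, 0.5, 0.4]
width: 0.701
grip_force: 0.0
```

```bash
python3 -c "
from h import *
snap('top','t4'); snap('side','s4')
a=cv2.imread('pics/t4_raw.png')[160:245,240:373];b=cv2.imread('pics/s4_raw.png')[175:265,250:365]
cv2.imwrite('pics/m4.png',np.vstack([cv2.resize(a,(470,300),interpolation=cv2.INTER_CUBIC),cv2.resize(b,(470,300),interpolation=cv2.INTER_CUBIC)]))
print(read_state()['tool_pos'],read_state()['time'])
"
```

```text
[ 0.49652126 -0.24634751  0.1773243 ] 22.95
```

View pics/m4.png

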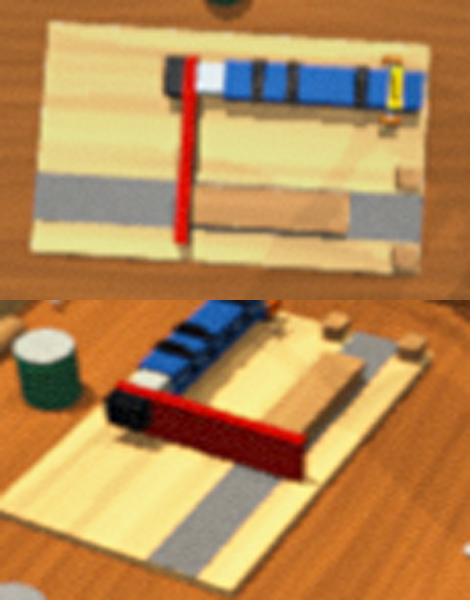

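The batten lies along the strip from (193,207) to (349,212), against the plate, and the buttons are out at the yellow clip. Handing in.

```bash
python3 -c "
from h import *
print(ticket.finish_job())"
```

```text
the job is handed in; nothing more can be done
None
```

The job is done and handed in at about 23 s: the offcut is in the red tray, the stop is locked at the yellow clip, and the batten lies flat on the grey strip with its end against the red plate; the gripper is clear and I moved nothing else.

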